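Hang a check-valve disc on the drip rail and slide it to the mark

TASK

Pick up the carrier with the black spoked valve disc (yellow grip tab) and hook it over the drip rail at the green band. Then slide it along the rail to the yellow band, without lifting it off the rail on the way, and let go so that it hangs there freely, centred on the yellow band. Leave the other carrier (white disc, blue tab) standing where it is.

Things in the scene. Friction and masses are not known exactly. Their poses are not given: they have to be found in the camera images.
- valve_carrier: Steel hook on a black spoked valve disc (76 dia, 16 thick), 0.2-0.4 kg, upright on bench. In mm from origin (centre of disc underside; z up, x roughly away from robot): 20 wide (y); leg x -21 to -15; level bridge x -21 to 21, z 110 to 118; lip x 15 to 21, down to z 88; open to +x below lip. Yellow grip tab centred on bridge: 30 (x) by 12 (y), z 118 to 154. Hung: origin 110 below rail top.
- flange_carrier: The other carrier, to be left alone: same shape, size and origin, 154 mm tall, but a plain white disc and a blue tab. It stands upright in the same row, 200 or 400 mm to one side of the valve carrier; a red-capped jar, 60 mm wide, 70 mm high, has the third place.
- green_mark: Flat green band, 36 mm long, painted on the rail: a fixed level aluminium bar, 16 mm square, 420 mm long, top 170 mm above the bench, on 20 mm square posts 200 mm either side of its middle, over a drip tray 150 mm wide, 28 mm high. Band 100 mm from the rail's middle, left or right. Origin: mid-band on the rail's top; y along the rail, x across it, away from the robot (within 7 degrees), z up.
- yellow_mark: Flat yellow band, 36 mm long, painted on the same rail 200 mm from the green one, on the other side of the rail's middle. Nothing stands out of the rail between the bands. Origin: middle of the band on the rail's top face; y along the rail, x level across it, away from the robot, z up.
Things that resemble listed ones, but are neither listed nor needed, are in the scene too. Of the things that look like the valve_carrier, the largest one is meant.

How it is judged:
By the outcome, as a careful person would: the job done as asked, in the order asked, and still so for the second after the job is handed in, with the robot touching nothing.
It also fails if it takes over 48 s, if anything falls off the work surface, if the arm or the gripper's body presses on something with over 40 N, if the wrist force passes 120 N, or if a joint passes its speed limit or range.

ROBOT

A 6-joint arm with a two-finger parallel gripper is mounted at the origin on the work surface. World frame = base frame: x ahead of the robot, y to its left, z up, the work surface at z = 0. Lengths are in mm, angles in degrees, forces in N, time in s.
With the tool pointing down it reaches from about 300 to 850 mm from the base axis. Payload 4.2 kg.
Tool frame: the origin (TCP) lies between the finger pads; the fingertips stand 14 mm ahead of it and the grasp point (between the pads) lies 5 mm behind it (env.finger_overhang is the distance from the TCP to the fingertips, in mm); z points along the fingers, y is the line along which they close (so a half turn about z gives the same grasp; the last joint's range is limited). The gripper opens to 91 mm and grips with 3 to 60 N. Pads are 32 mm wide; open, the fingers measure 118 mm over their backs; the gripper's body (76 mm by 178 mm) begins 60 mm behind the grasp point.
Start: joints at [68.927, 18.312, 89.639, -0, 72.044, -1.146], TCP at [195.98, 540.586, 227.976] pointing down, gripper open.
Joint ranges: [-177.97, 177.97], [-48.28, 115.42], [12.27, 149.76], [-77.06, 257.06], [2.81, 150.46], [-146.56, 146.56]. Speed limits (degrees/s): [147.25, 147.25, 180, 180, 180, 180].

INTERFACE

Orientations are given as [roll, pitch, yaw] about the fixed x, y, z axes, in that order (R = Rz(yaw) Ry(pitch) Rx(roll)).
In Python, from workcell import status, cams, env, finder gives the robot as it stands.
- The arm moves only by the tool apply_moves, never from a script. Its argument "increments" is a list of rows, each a list of 7 numbers: the opening, from -1 (shut) to 1 (fully open), then the shift along the world's x, y, z in m, then the turn, a rotation vector about the world's x, y, z in degrees. In form: [[gripper, x, y, z, ax, ay, az], ...]. A call has 1 to 5 rows; each row shifts and turns the commanded pose from where the row before left it; what a row does not reach is not made up. A row lasts 1/12 s, in which the tool goes at most 41.7 mm and 7.16 degrees, less where a joint would pass 70% of its speed; a pose out of reach is approached as far as the arm can. A call with a gripper value outside its range is refused whole. The fingers move at their own pace and stop on an object; "newtons" is the grip in N (left out, the last holds). Time passes only in rows, so rows that do not move let the fingers close. It gives the time, the measured TCP pose, the force, the opening and the grip force at its end, in the units of the state.
- status.state(): the state, without advancing time (a new reading comes with each control period).
- cams.grab_frame(name): name is "side" or "top" or "wrist"; returns a dict with "color" (384x512x3 uint8, red, green, blue), "intrinsics" (3x3 intrinsics, pixels), "R" (3x3) and "t" (3): a world point X has camera coordinates R X + t. Camera axes: x right, y down, z forward; pixel columns grow to the right and rows downward; lengths in mm; the calibration is good to about 2 mm. A picture is of the moment at which its call begins. There is no depth.
- env.job_done(): hands the job in; it is judged then, once.
Trained networks look in the newest picture that a camera, given by its name, has taken for a name from the list of things; names that differ only in an ending like _2 or _b are one class to them, and where a whole thing is asked for, a point or a joint stands for the part that bears it (a point fixed in the world has none). Each returns a list of dicts, best first, with "score" (0 to 1); they miss things now and then, are a little off and sometimes report something else, mostly with a low value. They report only what shows in the picture. A call takes as long as a camera call. They do not tell look-alikes from the thing itself.
- finder.boxes_of(query, camera): "rect" ([left, top, width, height] in pixels, round what is visible of it).
- finder.trace(query, camera): "pixels" (384x512 bool, what is visible of it) and "rect" ([left, top, width, height] in pixels, round what is visible of it).
The state is a dict: "time_s": time; "qpos": joint angles; "qvel": joint speeds; "effort": joint torques, N m; "ee_pos": TCP position; "ee_rot": TCP orientation; "force": force on the tool from outside, world axes, zero at the start; "torque": the same for the moment, N m; "gripper_width": finger opening in mm; "gripper_force": force on a finger pad.
Only numpy, scipy, OpenCV 4.12 (cv2) and the standard library are available. Lean on these libraries where they do the work, as an engineer would, in place of code of your own. Each camera call takes 0.05 s, during which the arm holds its last target. There are 200 camera calls.

## Working session

There is one attempt and no reset: what is moved stays moved. The work goes in short steps, Python scripts to look and compute and a tool call to move; the robot and the scene stay as the last step left them, time stands still between calls to the robot, and variables do not carry over. Pictures are saved under pics/ and viewed, at most 10 in all, crops included, and the job is handed in when it is done.

Besides the shell and the picture viewer there is one more tool, called after "Call:" by a JSON object that holds its "api" and its "payload". apply_moves: Moves the arm, as the interface text tells. Its arguments: {"type":"object","properties":{"increments":{"type":"array","items":{"type":"array","items":{"type":"number"}}},"newtons":{"type":"number"}},"required":["increments"]}

```bash
mkdir -p pics; python3 - <<'E'
from workcell import status,cams,env,finder
import cv2,numpy as np
s=status.state();print(s['time_s'],s['ee_pos'],s['ee_rot'],s['gripper_width'])
a=[]
for n in['side','top']:
    f=cams.grab_frame(n);cv2.imwrite(f'pics/{n}0.png',cv2.resize(f['color'][:,:,::-1],(768,576),interpolation=cv2.INTER_CUBIC))
    print(n,f['intrinsics'].round(1).tolist(),f['R'].round(3).tolist(),f['t'].round(1).tolist(), 'cam',(-f['R'].T@f['t']).round(0))
    for q in['valve_carrier','flange_carrier','green_mark','yellow_mark']:
        print(q,[(np.round(b['rect'],1).tolist(),round(b['score'],2)) for b in finder.boxes_of(q,n)])
E
```

```text
0.0 [195.78440006 540.13737163 227.1208788 ] [-1.79899461e+02 -2.86570786e-03  1.60076154e+02] 91.30771898938318
side [[393.0, 0.0, 250.1], [0.0, 393.0, 191.1], [0.0, 0.0, 1.0]] [[0.963, -0.271, 0.001], [-0.209, -0.744, -0.634], [0.173, 0.61, -0.773]] [-483.1, 174.2, 755.6] cam [ 371. -462.  695.]
valve_carrier [([146.6, 162.1, 25.8, 43.9], 0.73), ([206.0, 173.6, 35.6, 63.4], 0.66), ([165.0, 243.1, 27.0, 49.6], 0.57)]
flange_carrier [([235.9, 275.6, 41.0, 61.2], 0.8)]
green_mark [([310.8, 117.4, 6.6, 18.8], 0.47)]
yellow_mark [([337.5, 193.6, 16.1, 27.4], 0.64)]
top [[431.2, 0.0, 256.7], [0.0, 431.2, 190.3], [0.0, 0.0, 1.0]] [[-0.004, -0.999, -0.035], [-0.985, 0.01, -0.174], [0.174, 0.034, -0.984]] [18.3, 518.5, 845.6] cam [363. -15. 923.]
valve_carrier [([290.1, 270.2, 28.7, 28.3], 0.78), ([241.6, 212.3, 38.0, 34.6], 0.76)]
flange_carrier [([343.8, 205.4, 33.3, 33.9], 0.87)]
green_mark [([210.9, 100.5, 18.3, 9.7], 0.55)]
yellow_mark [([316.9, 110.4, 17.9, 11.9], 0.67)]
```

View pics/side0.png

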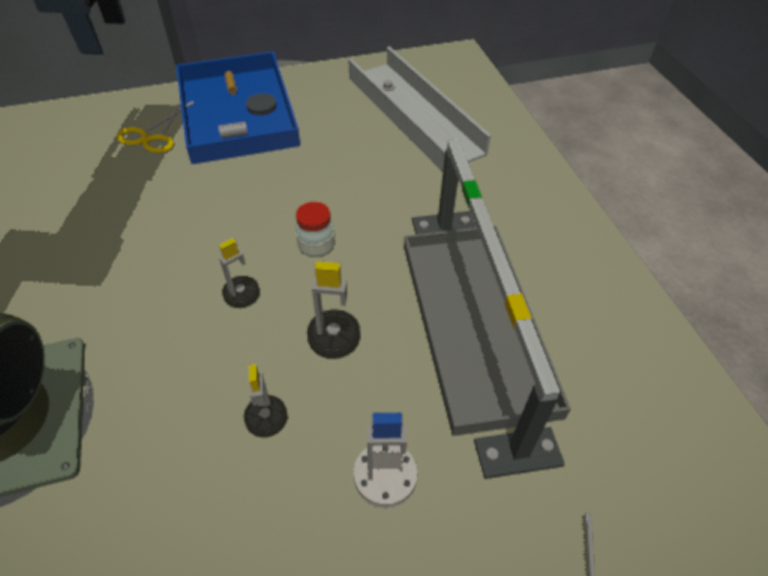

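View pics/top0.png

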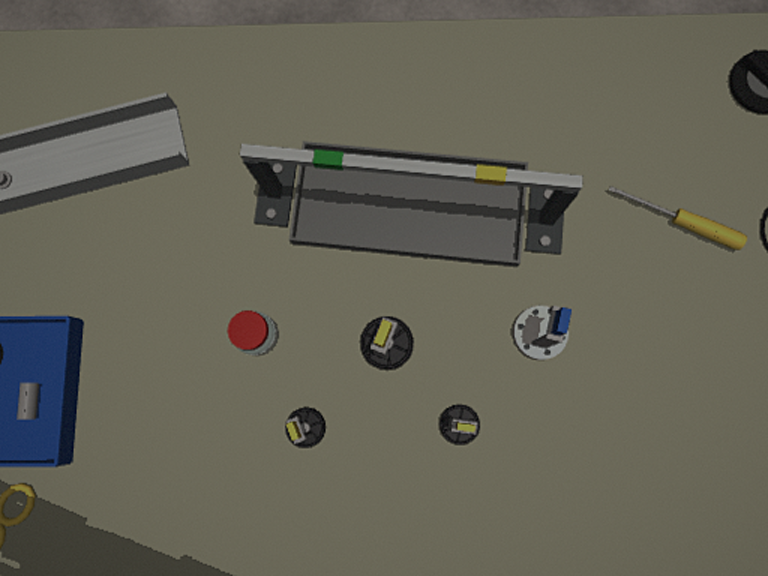

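Both pictures show the target (large black disc, yellow tab) at about (386,342) in the top view. The jar is at (250,332), the flange carrier at (542,332), the green band at (328,158) and the yellow band at (490,173). In the side view the target is at (330,300). Two smaller look-alikes stand nearer the robot.

```bash
cat > h.py <<'E'
from workcell import status,cams,env,finder
import cv2,numpy as np
from scipy.optimize import minimize
def proj(f,X):
    c=np.asarray(X)@f['R'].T+f['t'];p=c@f['intrinsics'].T;return p[:,:2]/p[:,2:]
def plane(f,uv,z):
    uv=np.atleast_2d(uv).astype(float);d=np.c_[uv,np.ones(len(uv))]@np.linalg.inv(f['intrinsics']).T@f['R']
    o=-f['R'].T@f['t'];return o+d*((z-o[2])/d[:,2])[:,None]
def hsv(f):return cv2.cvtColor(f['color'],cv2.COLOR_RGB2HSV)
def blob(f,col,near,r=30):
    h=hsv(f);lo,hi={'y':((20,130,80),(35,255,255)),'g':((45,100,40),(80,255,255))}[col]
    m=cv2.inRange(h,lo,hi);n,l,st,ce=cv2.connectedComponentsWithStats(m)
    k=min([i for i in range(1,n) if st[i,4]>15 and np.hypot(*(ce[i]-near))<r],key=lambda i:-st[i,4]);return (l==k).astype(np.uint8),ce[k]
def box(x0,x1,y0,y1,z0,z1):return np.array([[a,b,c] for a in(x0,x1) for b in(y0,y1) for c in(z0,z1)],float)
def sil(f,X):
    p=proj(f,X);hh=cv2.convexHull(((p+.5)*4).astype(np.float32)).astype(np.int32)
    M=np.zeros((384*4,512*4),np.uint8);cv2.fillConvexPoly(M,hh,1);return cv2.resize(M.astype(np.float32),(512,384),interpolation=cv2.INTER_AREA)
def fit(obs,pts,x0):
    # obs: [(frame,mask)], pose x,y,yaw(deg)
    def cost(q):
        a=np.radians(q[2]);R=np.array([[np.cos(a),-np.sin(a),0],[np.sin(a),np.cos(a),0],[0,0,1]])
        X=pts@R.T+[q[0],q[1],0];return sum(np.abs(sil(f,X)-m).sum()/m.sum() for f,m in obs)
    best=None
    for y in ([x0[2]] if len(x0)==3 else np.arange(0,180,30)):
        s=np.array([x0[0],x0[1],y]);r=minimize(cost,s,method='Nelder-Mead',options=dict(initial_simplex=[s,s+[8,0,0],s+[0,8,0],s+[0,0,15]],xatol=.1,fatol=1e-3))
        if best is None or r.fun<best.fun:best=r
    return best.x.round(1),round(best.fun,3)
E
python3 - <<'E'
from h import *
T=cams.grab_frame('top');S=cams.grab_frame('side')
mt,ct=blob(T,'y',(256,223));ms,cs=blob(S,'y',(218,183))
p=plane(T,ct,154)[0];print('tab guess',p,mt.sum(),ms.sum(),plane(S,cs,140))
tab=box(-15,15,-6,6,118,154)
for o in([(T,mt)],[(S,ms)],[(T,mt),(S,ms)]):print(fit(o,tab,p[:2]))
# disc
print('disc top',plane(T,(386.5/1.5,343/1.5),14),'side',plane(S,(333.5/1.5,333/1.5),10))
for c,nt,ns in(('g',(219,105),(315,126)),('y',(326,116),(345,205))):
    mt,ct=blob(T,c,nt);ms,cs=blob(S,c,ns);p=plane(T,ct,165)[0]
    print(c,p,plane(S,cs,165),mt.sum(),ms.sum())
    for nm,b in(('full',box(-8,8,-18,18,154,170)),('top',box(-8,8,-18,18,169,170))):
        for o in([(T,mt)],[(S,ms)],[(T,mt),(S,ms)]):print(nm,fit(o,b,[p[0],p[1],3]))
E
```

```text
tab guess [442.92320108  14.98101598 154.        ] 113 265 [[443.65034052  12.51624559 140.        ]]
(array([443.7,  15.5, 157. ]), np.float64(0.277))
(array([444.4,  15.8, -14.8]), np.float64(0.117))
(array([444.2,  15.5, -18.1]), np.float64(0.405))
disc top [[442.02293993  14.22859677  14.        ]] side [[444.34373955  13.0536578   10.        ]]
g [659.52918071  81.35827091 165.        ] [[658.8348086   84.31396983 165.        ]] 185 130
full (array([661. ,  81.9,  -7.3]), np.float64(0.271))
full (array([659.5,  84.3,  -9.5]), np.float64(0.444))
full (array([659.9,  82.2,  -8. ]), np.float64(0.738))
top (array([657.8,  81.1,  -8.3]), np.float64(0.142))
top (array([657.6,  81.7, -10.4]), np.float64(0.286))
top (array([658.1,  81.3,  -9.1]), np.float64(0.445))
y [ 636.64659406 -118.91823901  165.        ] [[ 634.74303985 -116.29051297  165.        ]] 184 242
full (array([ 637.3, -118.8,  -11.1]), np.float64(0.278))
full (array([ 636. , -114.7,   -9.8]), np.float64(0.278))
full (array([ 636. , -117.9,   -7.4]), np.float64(0.621))
top (array([ 635. , -118.3,   -7.9]), np.float64(0.12))
top (array([ 633.1, -117.8,   -9.4]), np.float64(0.329))
top (array([ 634.8, -117.8,   -8.8]), np.float64(0.462))
```

Call:
{"api": "apply_moves", "payload": {"increments": [[1,0.0165,-0.035,0,0,0,0.2],[1,0.0165,-0.035,0,0,0,0.2],[1,0.0165,-0.035,0,0,0,0.2],[1,0.0165,-0.035,0,0,0,0.2],[1,0.0165,-0.035,0,0,0,0.2]]}}

```text
time_s: 1.02
ee_pos: [278.8, 364.0, 228.1]
ee_rot: [180.0, 0.0, 161.1]
force: [1.1, 0.1, -0.4]
gripper_width: 91.2
gripper_force: 0.0
```

Call:
{"api": "apply_moves", "payload": {"increments": [[1,0.0165,-0.035,0,0,0,0.2],[1,0.0165,-0.035,0,0,0,0.2],[1,0.0165,-0.035,0,0,0,0.2],[1,0.0165,-0.035,0,0,0,0.2],[1,0.0165,-0.035,0,0,0,0.2]]}}

```text
time_s: 1.43
ee_pos: [361.4, 188.9, 228.3]
ee_rot: [180.0, 0.0, 162.1]
force: [0.6, 0.3, 0.4]
gripper_width: 91.4
gripper_force: 0.0
```

Call:
{"api": "apply_moves", "payload": {"increments": [[1,0.0165,-0.035,0,0,0,0.2],[1,0.0165,-0.035,0,0,0,0.2],[1,0.0165,-0.035,0,0,0,0.2],[1,0.0165,-0.035,0,0,0,0.2],[1,0.0165,-0.035,0,0,0,0.2]]}}

```text
time_s: 1.85
ee_pos: [443.9, 13.6, 228.3]
ee_rot: [180.0, 0.0, 163.1]
force: [1.8, -0.2, 0.5]
gripper_width: 91.3
gripper_force: 0.0
```

Call:
{"api": "apply_moves", "payload": {"increments": [[1,0,0,0,0,0,0],[1,0,0,0,0,0,0]]}}

```text
time_s: 2.02
ee_pos: [444.0, 14.0, 227.9]
ee_rot: [180.0, -0.0, 162.8]
force: [0.3, -0.1, -0.6]
gripper_width: 91.3
gripper_force: 0.0
```

Now a look with the wrist camera to refine position and yaw before descending.

```bash
python3 - <<'E'
from h import *
f=cams.grab_frame('wrist');cv2.imwrite('pics/w1.png',f['color'][:,:,::-1])
p=proj(f,[[444,15.5,154]])[0];print(p, f['R'].round(2).tolist(),(-f['R'].T@f['t']).round(0))
try:
    m,c=blob(f,'y',p,80);print(c,m.sum(),plane(f,c,145))
    print(fit([(f,m)],box(-15,15,-6,6,118,154),[444,15.5,-17.]))
except Exception as e:print(e)
E
```

```text
[255.36438961 203.55554346] [[0.29, 0.96, 0.0], [0.92, -0.28, 0.27], [0.26, -0.08, -0.96]] [370.  37. 384.]
[254.84791966 197.99569584] 697 [[442.3164503   15.62573953 145.        ]]
(array([444.1,  14.7, -21.7]), np.float64(0.088))
```

View pics/w1.png

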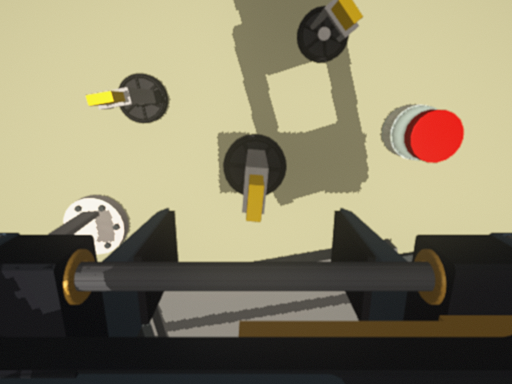

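The wrist view shows the tab at (255,197), between the open fingers and turned slightly from the tool's axis. I'll turn back about 3.5° and go down.

Call:
{"api": "apply_moves", "payload": {"increments": [[1,0.0005,-0.0005,-0.025,0,0,-1.5],[1,0,0,-0.025,0,0,-1],[1,0,0,-0.025,0,0,-1],[1,0,0,-0.015,0,0,0],[1,0,0,0,0,0,0]], "newtons": 30}}

```text
time_s: 2.48
ee_pos: [440.9, 16.6, 135.3]
ee_rot: [-179.9, -0.4, 159.7]
force: [0.2, -0.5, -0.4]
gripper_width: 91.6
gripper_force: 0.0
```

Call:
{"api": "apply_moves", "payload": {"increments": [[-1,0,0,0,0,0,0],[-1,0,0,0,0,0,0],[-1,0,0,0,0,0,0],[-1,0,0,0,0,0,0],[-1,0,0,0,0,0,0]], "newtons": 30}}

```text
time_s: 2.9
ee_pos: [444.5, 15.2, 138.9]
ee_rot: [180.0, 0.1, 159.6]
force: [0.7, 0.0, -0.8]
gripper_width: 60.9
gripper_force: 0.0
```

Call:
{"api": "apply_moves", "payload": {"increments": [[-1,0,0,0,0,0,0],[-1,0,0,0,0,0,0],[-1,0,0,0,0,0,0],[-1,0,0,0,0,0,0],[-1,0,0,0,0,0,0]]}}

```text
time_s: 3.32
ee_pos: [444.0, 15.0, 138.0]
ee_rot: [180.0, -0.0, 159.6]
force: [0.7, -0.2, -0.3]
gripper_width: 27.6
gripper_force: 0.0
```

Call:
{"api": "apply_moves", "payload": {"increments": [[-1,0,0,0,0,0,0],[-1,0,0,0,0,0,0],[-1,0,0,0,0,0,0],[-1,0,0,0,0,0,0],[-1,0,0,0,0,0,0]]}}

```text
time_s: 3.73
ee_pos: [443.9, 15.0, 137.9]
ee_rot: [-180.0, -0.0, 159.6]
force: [0.3, 0.3, -1.0]
gripper_width: 11.7
gripper_force: 30.0
```

Call:
{"api": "apply_moves", "payload": {"increments": [[-1,0,0,0.01,0,0,0],[-1,0,0,0.02,0,0,0],[-1,0,0,0.03,0,0,0],[-1,0,0,0.03,0,0,0],[-1,0,0,0.01,0,0,0]]}}

```text
time_s: 4.15
ee_pos: [445.5, 15.2, 241.4]
ee_rot: [179.9, 0.3, 159.6]
force: [0.5, 0.1, -2.8]
gripper_width: 11.8
gripper_force: 30.0
```

Call:
{"api": "apply_moves", "payload": {"increments": [[-1,0,0,0,0,0,3],[-1,0,0,0,0,0,5],[-1,0,0,0,0,0,5.5],[-1,0,0,0,0,0,0],[-1,0,0,0,0,0,0]]}}

```text
time_s: 4.57
ee_pos: [443.5, 15.2, 237.4]
ee_rot: [180.0, -0.1, 172.9]
force: [0.0, -0.3, -2.7]
gripper_width: 12.0
gripper_force: 30.0
```

Call:
{"api": "apply_moves", "payload": {"increments": [[-1,0.031,0.019,0,0,0,0],[-1,0.031,0.019,0,0,0,0],[-1,0.031,0.019,0,0,0,0],[-1,0.031,0.019,0,0,0,0],[-1,0,0,0,0,0,0]]}}

```text
time_s: 4.98
ee_pos: [573.9, 94.6, 236.5]
ee_rot: [179.8, 0.3, 173.1]
force: [-0.3, 2.5, -2.3]
gripper_width: 11.5
gripper_force: 30.0
```

Call:
{"api": "apply_moves", "payload": {"increments": [[-1,0,0,0,0,0,0],[-1,0,0,0,0,0,0],[-1,0,0,0,0,0,0]]}}

```text
time_s: 5.23
ee_pos: [566.9, 90.6, 237.6]
ee_rot: [-180.0, -0.1, 173.0]
force: [0.9, 0.0, -4.7]
gripper_width: 11.7
gripper_force: 30.0
```

```bash
python3 - <<'E'
from h import *
s=status.state();print(s['time_s'],s['ee_pos'].round(1),s['ee_rot'].round(2))
S=cams.grab_frame('side');W=cams.grab_frame('wrist');T=cams.grab_frame('top')
I=S['color'][:,:,::-1].copy()
e=s['ee_pos'];a=np.radians(-6.6);R=np.array([[np.cos(a),-np.sin(a),0],[np.sin(a),np.cos(a),0],[0,0,1]])
t=np.linspace(0,2*np.pi,24)
def draw(I,f,X):
    cv2.polylines(I,[np.round(proj(f,X)*1).astype(int)],False,(255,0,255),1)
o=[e[0],e[1],e[2]-138]
big=cv2.resize(I[60:324,180:444],None,fx=2.2,fy=2.2,interpolation=cv2.INTER_CUBIC)
def draw(X):
    p=(proj(S,np.asarray(X,float)@R.T+o)-[180,60]+.5)*2.2
    cv2.polylines(big,[np.round(p).astype(int)],False,(255,0,255),1)
draw(np.c_[38*np.cos(t),38*np.sin(t),0*t]);draw(np.c_[38*np.cos(t),38*np.sin(t),0*t+16])
draw([[-21,-10,16],[-21,-10,118],[21,-10,118],[21,-10,88],[15,-10,88],[15,-10,110],[-15,-10,110],[-15,-10,16]])
g=np.array([658,81.5,170]);y=np.array([635,-118,170])
for q in(g,y):
    p=(proj(S,box(-8,8,-18,18,0,0)[[0,2,6,4,0]]@R.T+q)-[180,60]+.5)*2.2;cv2.polylines(big,[np.round(p).astype(int)],False,(255,0,255),1)
cv2.imwrite('pics/s2.png',big)
cv2.imwrite('pics/w2.png',W['color'][:,:,::-1])
E
```

```text
5.2333 [566.9  90.6 237.6] [-1.7997e+02 -1.0000e-01  1.7301e+02]
```

View pics/s2.png

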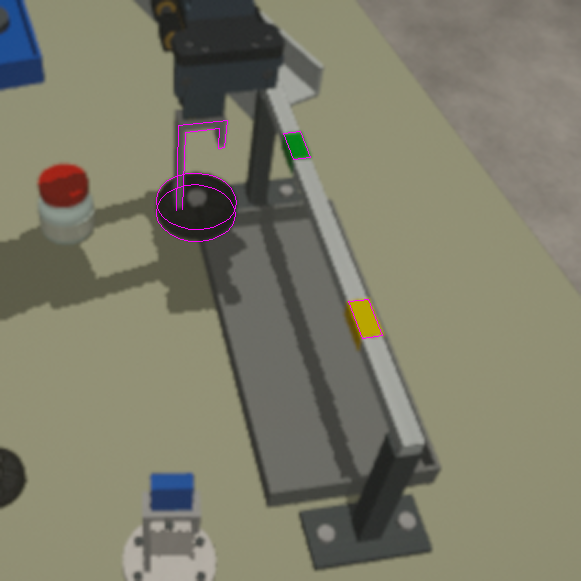

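View pics/w2.png

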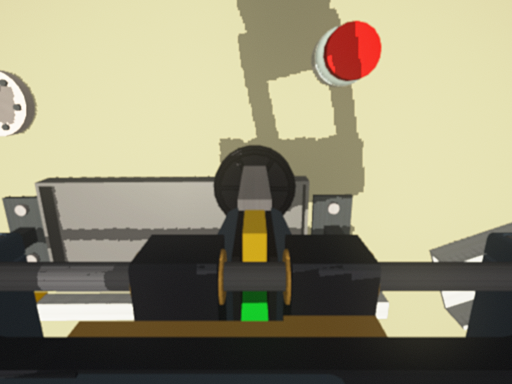

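The side view shows the model overlay matching the held carrier (disc at (197,205)) and both bands. In the wrist view the carrier is lined up with the green band at (255,312). I'll move it across the rail now.

Call:
{"api": "apply_moves", "payload": {"increments": [[-1,0.02,-0.002,0,0,0,0],[-1,0.025,-0.003,0,0,0,0],[-1,0.025,-0.003,0,0,0,0],[-1,0.02,-0.0015,0,0,0,0],[-1,0,0,0,0,0,0]]}}

```text
time_s: 5.8
ee_pos: [661.4, 80.6, 237.6]
ee_rot: [180.0, 0.2, 173.0]
force: [0.8, -0.2, -4.2]
gripper_width: 11.7
gripper_force: 30.0
```

Call:
{"api": "apply_moves", "payload": {"increments": [[-1,0,0,0,0,0,0.3],[-1,0,0,0,0,0,0],[-1,0,0,0,0,0,0],[-1,0,0,0,0,0,0]]}}

```text
time_s: 6.13
ee_pos: [657.1, 81.6, 238.4]
ee_rot: [180.0, -0.0, 173.4]
force: [0.2, 0.1, -3.0]
gripper_width: 11.8
gripper_force: 30.0
```

```bash
python3 - <<'E'
from h import *
s=status.state();print(s['time_s'],s['ee_pos'].round(1),s['ee_rot'].round(2),s['force'])
f=cams.grab_frame('side');cv2.imwrite('pics/s3.png',cv2.resize(f['color'][90:240,200:400,::-1],None,fx=4,fy=4,interpolation=cv2.INTER_CUBIC))
E
```

```text
6.1333 [657.1  81.6 238.4] [179.99  -0.   173.37] [ 0.16994039  0.1265403  -2.99906428]
```

View pics/s3.png

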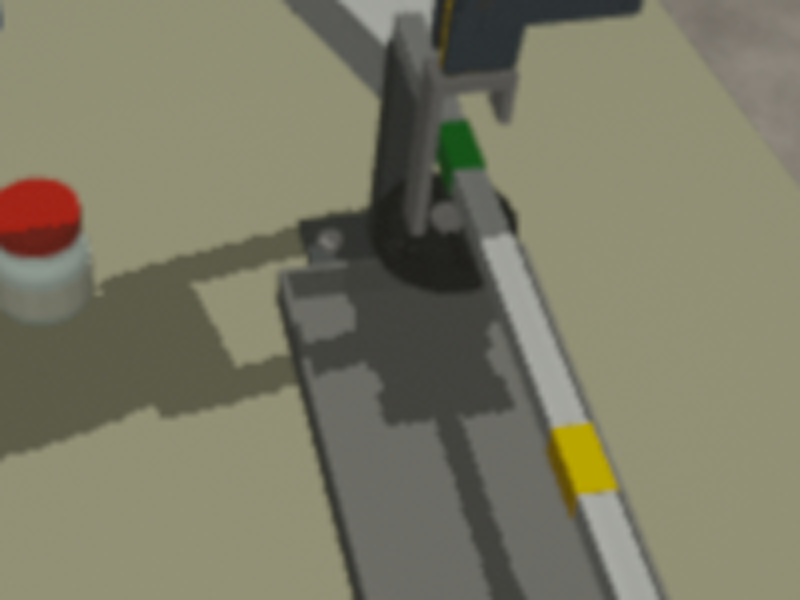

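The picture shows the rail (green band at (460,145)) between the leg and the lip, with the bridge above it. I'll lower it.

Call:
{"api": "apply_moves", "payload": {"increments": [[-1,0.0005,0,-0.013,0,0,0],[-1,0,0,-0.013,0,0,0],[-1,0,0,-0.009,0,0,0],[-1,0,0,0,0,0,0],[-1,0,0,0,0,0,0]]}}

```text
time_s: 6.6
ee_pos: [658.1, 81.6, 202.7]
ee_rot: [-180.0, -0.1, 173.4]
force: [0.5, -0.9, -3.0]
gripper_width: 11.7
gripper_force: 30.0
```

Call:
{"api": "apply_moves", "payload": {"increments": [[-1,0,0,-0.002,0,0,0],[-1,0,0,-0.002,0,0,0],[-1,0,0,0,0,0,0],[-1,0,0,0,0,0,0]]}}

```text
time_s: 6.93
ee_pos: [658.6, 81.6, 199.3]
ee_rot: [180.0, 0.0, 173.4]
force: [0.6, 0.4, -4.2]
gripper_width: 11.8
gripper_force: 30.0
```

Call:
{"api": "apply_moves", "payload": {"increments": [[-1,0,0,-0.001,0,0,0],[-1,0,0,0,0,0,0],[-1,0,0,0,0,0,0]]}}

```text
time_s: 7.18
ee_pos: [658.6, 81.6, 198.2]
ee_rot: [180.0, 0.0, 173.4]
force: [0.2, -0.5, -3.1]
gripper_width: 11.6
gripper_force: 30.0
```

Call:
{"api": "apply_moves", "payload": {"increments": [[-1,0,0,-0.001,0,0,0],[-1,0,0,0,0,0,0],[-1,0,0,0,0,0,0]]}}

```text
time_s: 7.43
ee_pos: [658.6, 81.6, 198.1]
ee_rot: [180.0, 0.1, 173.4]
force: [-1.4, -0.6, 3.8]
gripper_width: 11.7
gripper_force: 30.0
```

Call:
{"api": "apply_moves", "payload": {"increments": [[-1,0,0,-0.0005,0,0,0],[-1,0,0,0,0,0,0],[-1,0,0,0,0,0,0]]}}

```text
time_s: 7.68
ee_pos: [658.6, 81.6, 198.1]
ee_rot: [180.0, 0.1, 173.4]
force: [-1.7, -0.3, 6.4]
gripper_width: 11.6
gripper_force: 30.0
```

Call:
{"api": "apply_moves", "payload": {"increments": [[-1,-0.0002,-0.002,-0.0003,0,0,0],[-1,-0.0004,-0.0035,0,0,0,0],[-1,-0.0006,-0.005,0,0,0,0],[-1,-0.0006,-0.005,0,0,0,0],[-1,-0.0006,-0.005,0,0,0,0]]}}

```text
time_s: 8.1
ee_pos: [657.6, 63.4, 198.1]
ee_rot: [179.7, 0.3, 173.4]
force: [0.4, 5.9, 4.7]
gripper_width: 11.8
gripper_force: 30.0
```

Call:
{"api": "apply_moves", "payload": {"increments": [[-1,-0.0006,-0.005,0,0,0,0],[-1,-0.0006,-0.005,0,0,0,0],[-1,-0.0006,-0.005,0,0,0,0],[-1,-0.0006,-0.005,0,0,0,0],[-1,-0.0006,-0.005,0,0,0,0]]}}

```text
time_s: 8.52
ee_pos: [654.7, 38.2, 198.1]
ee_rot: [179.7, 0.3, 173.4]
force: [0.0, 5.1, 5.4]
gripper_width: 11.9
gripper_force: 30.0
```

Call:
{"api": "apply_moves", "payload": {"increments": [[-1,-0.0006,-0.005,0,0,0,0],[-1,-0.0006,-0.005,0,0,0,0],[-1,-0.0006,-0.005,0,0,0,0],[-1,-0.0006,-0.005,0,0,0,0],[-1,-0.0006,-0.005,0,0,0,0]]}}

```text
time_s: 8.93
ee_pos: [651.7, 13.2, 198.1]
ee_rot: [179.7, 0.3, 173.4]
force: [0.8, 5.8, 5.5]
gripper_width: 11.8
gripper_force: 30.0
```

Call:
{"api": "apply_moves", "payload": {"increments": [[-1,-0.0006,-0.005,0,0,0,0],[-1,-0.0006,-0.005,0,0,0,0],[-1,-0.0006,-0.005,0,0,0,0],[-1,-0.0006,-0.005,0,0,0,0],[-1,-0.0006,-0.005,0,0,0,0]]}}

```text
time_s: 9.35
ee_pos: [648.7, -11.8, 198.1]
ee_rot: [179.7, 0.3, 173.4]
force: [0.7, 5.3, 6.4]
gripper_width: 11.9
gripper_force: 30.0
```

Call:
{"api": "apply_moves", "payload": {"increments": [[-1,-0.0006,-0.005,0,0,0,0],[-1,-0.0006,-0.005,0,0,0,0],[-1,-0.0006,-0.005,0,0,0,0],[-1,-0.0006,-0.005,0,0,0,0],[-1,-0.0006,-0.005,0,0,0,0]]}}

```text
time_s: 9.77
ee_pos: [645.7, -36.8, 198.1]
ee_rot: [179.7, 0.3, 173.4]
force: [-0.5, 5.6, 5.8]
gripper_width: 11.7
gripper_force: 30.0
```

Call:
{"api": "apply_moves", "payload": {"increments": [[-1,-0.0006,-0.005,0,0,0,0],[-1,-0.0006,-0.005,0,0,0,0],[-1,-0.0006,-0.005,0,0,0,0],[-1,-0.0006,-0.005,0,0,0,0],[-1,-0.0006,-0.005,0,0,0,0]]}}

```text
time_s: 10.18
ee_pos: [642.7, -61.9, 198.1]
ee_rot: [179.7, 0.3, 173.4]
force: [1.1, 5.3, 5.3]
gripper_width: 12.1
gripper_force: 30.0
```

Call:
{"api": "apply_moves", "payload": {"increments": [[-1,-0.0006,-0.005,0,0,0,0],[-1,-0.0006,-0.005,0,0,0,0],[-1,-0.0006,-0.005,0,0,0,0],[-1,-0.0006,-0.005,0,0,0,0],[-1,-0.0006,-0.005,0,0,0,0]]}}

```text
time_s: 10.6
ee_pos: [639.7, -86.9, 198.1]
ee_rot: [179.7, 0.3, 173.4]
force: [0.1, 5.3, 5.9]
gripper_width: 12.0
gripper_force: 30.0
```

Call:
{"api": "apply_moves", "payload": {"increments": [[-1,-0.0006,-0.005,0,0,0,0],[-1,-0.0006,-0.005,0,0,0,0],[-1,-0.0006,-0.005,0,0,0,0],[-1,-0.0004,-0.0035,0,0,0,0],[-1,-0.0002,-0.002,0,0,0,0]]}}

```text
time_s: 11.02
ee_pos: [637.2, -107.6, 198.1]
ee_rot: [179.7, 0.3, 173.3]
force: [0.6, 5.8, 5.9]
gripper_width: 11.5
gripper_force: 30.0
```

Call:
{"api": "apply_moves", "payload": {"increments": [[-1,0,0,0,0,0,0],[-1,0,0,0,0,0,0],[-1,0,0,0,0,0,0],[-1,0,0,0,0,0,0]]}}

```text
time_s: 11.35
ee_pos: [637.2, -107.9, 198.1]
ee_rot: [179.8, 0.3, 173.4]
force: [0.6, 4.3, 5.1]
gripper_width: 12.0
gripper_force: 30.0
```

```bash
python3 - <<'E'
from h import *
s=status.state();print(s['time_s'],s['ee_pos'].round(1),s['ee_rot'].round(2),s['force'])
f=cams.grab_frame('side');cv2.imwrite('pics/s4.png',cv2.resize(f['color'][110:290,240:440,::-1],None,fx=3.3,fy=3.3,interpolation=cv2.INTER_CUBIC))
E
```

```text
11.35 [ 637.2 -107.9  198.1] [179.82   0.26 173.36] [0.59097944 4.25127654 5.14657822]
```

View pics/s4.png

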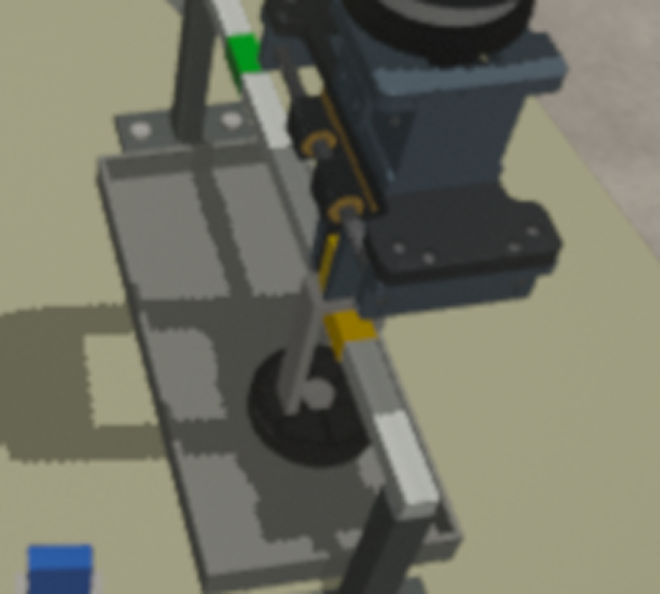

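The carrier hangs on the rail, about 10 mm short of the middle of the yellow band (350,330). I'll finish the slide.

Call:
{"api": "apply_moves", "payload": {"increments": [[-1,-0.0003,-0.003,0,0,0,0],[-1,-0.0004,-0.004,0,0,0,0],[-1,-0.0003,-0.003,0,0,0,0],[-1,0,0,0,0,0,0],[-1,0,0,0,0,0,0]]}}

```text
time_s: 11.82
ee_pos: [636.1, -118.0, 198.1]
ee_rot: [179.8, 0.3, 173.4]
force: [0.4, 4.5, 5.9]
gripper_width: 11.7
gripper_force: 30.0
```

Call:
{"api": "apply_moves", "payload": {"increments": [[-1,0,0,0.0008,0,0,0],[-1,0,0,0,0,0,0],[-1,0,0,0,0,0,0]], "newtons": 5}}

```text
time_s: 12.07
ee_pos: [635.9, -118.6, 198.1]
ee_rot: [179.9, 0.2, 173.4]
force: [2.1, 4.6, 5.8]
gripper_width: 12.0
gripper_force: 5.0
```

```bash
python3 - <<'E'
from h import *
s=status.state();print(s['time_s'],s['ee_pos'].round(1),s['ee_rot'].round(2),s['force'],s['gripper_force'])
S=cams.grab_frame('side');e=s['ee_pos'];a=np.radians(-6.6);R=np.array([[np.cos(a),-np.sin(a),0],[np.sin(a),np.cos(a),0],[0,0,1]])
big=cv2.resize(S['color'][110:290,240:440,::-1],None,fx=3.3,fy=3.3,interpolation=cv2.INTER_CUBIC);t=np.linspace(0,2*np.pi,24)
def draw(X,o):
    p=(proj(S,np.asarray(X,float)@R.T+o)-[240,110]+.5)*3.3;cv2.polylines(big,[np.round(p).astype(int)],False,(255,0,255),1)
o=[e[0],e[1],e[2]-138]
for z in(0,16):draw(np.c_[38*np.cos(t),38*np.sin(t),0*t+z],o)
draw([[-21,-10,16],[-21,-10,118],[21,-10,118],[21,-10,88],[15,-10,88],[15,-10,110],[-15,-10,110],[-15,-10,16]],o)
draw(box(-8,8,-18,18,0,0)[[0,2,6,4,0]],[635,-118,170])
cv2.imwrite('pics/s5.png',big)
E
```

```text
12.0667 [ 635.9 -118.6  198.1] [179.9    0.2  173.37] [2.06124924 4.62841565 5.76021406] 5.002273321151733
```

View pics/s5.png

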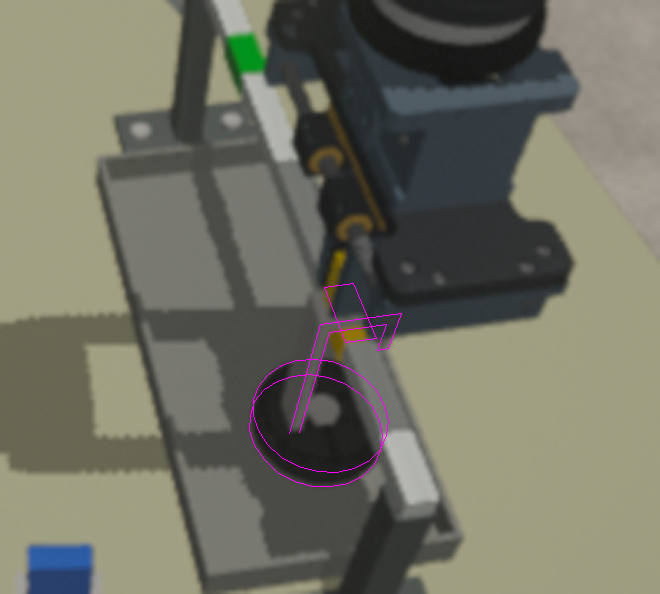

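The overlay agrees: the carrier is centred on the yellow band. I'll release and retreat upward.

Call:
{"api": "apply_moves", "payload": {"increments": [[0.2,0,0,0,0,0,0],[0.2,0,0,0,0,0,0],[0.2,0,0,0,0,0,0],[0.2,0,0,0,0,0,0],[0.2,0,0,0,0,0,0]]}}

```text
time_s: 12.53
ee_pos: [634.3, -119.8, 196.4]
ee_rot: [-180.0, -0.1, 173.4]
force: [-0.4, -0.0, -0.1]
gripper_width: 42.6
gripper_force: 0.0
```

Call:
{"api": "apply_moves", "payload": {"increments": [[0.2,0,0,0,0,0,0],[0.2,0,0,0,0,0,0],[0.2,0,0,0.01,0,0,0],[0.2,0,0,0.02,0,0,0],[0.2,0,0,0.02,0,0,0]]}}

```text
time_s: 12.95
ee_pos: [634.3, -119.4, 247.5]
ee_rot: [180.0, -0.1, 173.4]
force: [0.1, 0.9, 0.4]
gripper_width: 55.0
gripper_force: 0.0
```

Call:
{"api": "apply_moves", "payload": {"increments": [[0.2,-0.03,0,0.02,0,0,0],[0.2,-0.04,0,0,0,0,0],[0.2,-0.04,0,0,0,0,0],[0.2,-0.04,0,0,0,0,0],[0.2,-0.04,0,0,0,0,0]]}}

```text
time_s: 13.37
ee_pos: [442.9, -119.3, 267.7]
ee_rot: [-180.0, 0.1, 173.4]
force: [0.7, -0.0, 0.7]
gripper_width: 54.7
gripper_force: 0.0
```

Call:
{"api": "apply_moves", "payload": {"increments": [[0.2,0,0.03,0,0,0,0],[0.2,0,0.03,0,0,0,0],[0.2,0,0.03,0,0,0,0],[0.2,0,0.03,0,0,0,0],[0.2,0,0.03,0,0,0,0]]}}

```text
time_s: 13.78
ee_pos: [444.5, 31.7, 268.2]
ee_rot: [180.0, 0.1, 173.3]
force: [0.6, -0.0, 0.3]
gripper_width: 54.6
gripper_force: 0.0
```

```bash
python3 - <<'E'
from h import *
s=status.state();print(s['time_s'],s['ee_pos'].round(1),s['force'],s['gripper_width'])
S=cams.grab_frame('side');T=cams.grab_frame('top')
a=S['color'][90:290,240:440,::-1];b=T['color'][40:240,200:400,::-1]
cv2.imwrite('pics/s6.png',cv2.resize(np.hstack([a,b]),(800,400),interpolation=cv2.INTER_CUBIC))
m,_=blob(S,'y',proj(S,[[635,-118,205]])[0],20)
print(fit([(S,m)],box(-15,15,-6,6,178,214),[636,-118,-6.6]))
E
```

```text
13.7833 [444.5  31.7 268.2] [ 0.62011302 -0.04407019  0.32901823] 54.638843918167034
(array([ 637. , -118.3,    1.8]), np.float64(0.151))
```

View pics/s6.png

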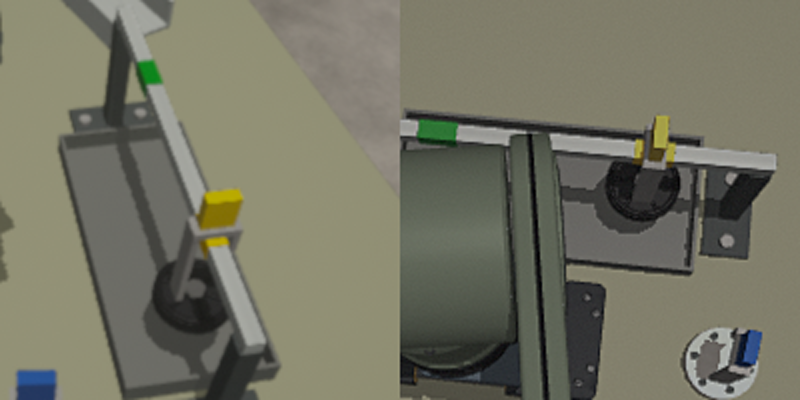

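The carrier hangs freely on the yellow band, with yellow showing evenly on both sides of it in the top view at (655,152). The flange carrier stands untouched at (720,362).

```bash
python3 -c "
from workcell import env
print(env.job_done())"
```

```text
the job is handed in; nothing more can be done
None
```

The job is handed in: the valve carrier was hooked on at the green band, slid along the rail without lifting, and now hangs freely at the yellow band, within about 1 mm of centre along the rail; the flange carrier was not touched.

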